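# Reload the slug feeder of a bench press and re-enable it

### The arm

A 6-joint arm with a two-finger parallel gripper is mounted at the origin on the work surface. World frame = base frame: x ahead of the robot, y to its left, z up, the work surface at z = 0. Lengths are in m, angles in rad, forces in N, time in s.
With the tool pointing down it reaches from about 0.375 to 0.925 m from the base axis. Payload 5.7 kg.
Tool frame: the origin (TCP) lies midway between the tips of the shut fingers; the grasp point (between the pads) lies 19 mm behind it; z points along the fingers, y is the direction in which the jaws open and shut (so a half turn about z gives the same grasp; the last joint's range is limited). The gripper opens to 88 mm and grips with 3 to 60 N. Pads are 20 mm wide; open, the fingers measure 115 mm over their backs; the gripper's body (75 mm by 178 mm) begins 61 mm behind the grasp point.
Start: joints at [1.082, 0.359, 1.51, -0, 1.272, -0.115], TCP at [0.219, 0.559, 0.223] pointing down, gripper open.
Joint ranges: [-2.97, 2.97], [-1.01, 2.36], [0.21, 2.38], [-0.96, 4.11], [0.2, 2.71], [-2.98, 2.98]. Speed limits (rad/s): [2.39, 2.39, 3.14, 3.14, 3.14, 3.14].

### API

Orientations are given as a rotation vector (axis times angle).
In Python, from bench import env, vision gives the robot as it stands.
- The arm moves only by the tool step_arm, never from a script. Its argument "commands" is a list of rows, each an object of numbers: "x", "y", "z": the shift along the tool's x, y, z in units of 8 cm (1.0 is 8 cm); "roll": the turn about the tool's z in units of 60 degrees (1.0 is 60 degrees); "hand": the gripper's target within -1 to 1 (shut at 1, half-way at 0, fully open at -1). In form: [{"x": .., "y": .., "z": .., "roll": .., "hand": ..}, ...]. A call has 1 to 10 rows; each row is the pose to reach, as a shift and turn from the pose commanded when the call began, along the tool's axes at that moment; what a row does not reach only later rows make up. A row lasts 1/12 s, in which the tool goes at most 41.7 mm and 7.16 degrees, less where a joint would pass 70% of its speed; a pose out of reach is approached as far as the arm can. A call with a number of a shift or a turn outside -1 to 1 is refused whole. A call with a gripper value outside its range is refused whole. The fingers move at their own pace and stop on an object; "newtons" is the grip in N (left out, the last holds). Time passes only in rows, so rows that repeat a pose let the fingers close. It gives the time, the measured TCP pose, the force and the opening at its end, in the units of the state.
- env.get_obs(): the state, without advancing time (a new reading comes with each control period).
- vision.camera(name): name is "side" or "top" or "wrist"; returns (picture, depth): 420x560x3 uint8, red, green, blue; 420x560 float32, m along the optical axis (not along the pixel's ray), 0 where there is no reading.
- vision.calibration(name): a dict with "mtx" (3x3 intrinsics, pixels), "rvec" (rotation vector, rad) and "tvec" (3), from world to camera coordinates, as OpenCV has them. Camera axes: x right, y down, z forward; pixel columns grow to the right and rows downward; lengths in m; the calibration is good to about 2 mm. A picture is of the moment at which its call begins: read the wrist's pose just before it. calibration takes no time and is no camera call; for the wrist camera it gives the pose at the moment of the call.
- env.hand_in(): hands the job in, once; it reports no verdict.
Trained networks look in the newest picture that a camera, given by its name, has taken for a name from the list of things; names that differ only in an ending like _2 or _b are one class to them, and where a whole thing is asked for, a point or a joint stands for the part that bears it (a point fixed in the world has none). Each returns a list of dicts, best first, with "conf" (0 to 1); they miss things now and then, are a little off and sometimes report something else, mostly with a low value. They report only what shows in the picture. A call takes as long as a camera call. They do not tell look-alikes from the thing itself.
- vision.look_for(camera, name): "extent" ([left, top, right, bottom] in pixels, round what is visible of it).
- vision.masks_of(camera, name): "region" (420x560 bool, what is visible of it) and "extent" ([left, top, right, bottom] in pixels, round what is visible of it).
The state is a dict: "clock": time; "qpos": joint angles; "dq": joint speeds; "joint_efforts": joint torques, N m; "position": TCP position; "tcp_rot": TCP orientation; "contact_force": force on the tool from outside, world axes, zero at the start; "ft_torque": the same for the moment, N m; "opening": finger opening in m.
Only numpy, scipy, OpenCV 4.12 (cv2) and the standard library are available. Lean on these libraries where they do the work, as an engineer would, in place of code of your own. Each camera call takes 0.05 s, during which the arm holds its last target. There are 200 camera calls.

### The job

Make the slug feeder of the small press ready to run: press the red-knobbed escapement blade fully down, then push the two copper slugs that have hung up in the sloped chute down it, without lifting them out, until the first rests against the blade and the second rests against the first. Then swing the yellow-framed guard fully shut over them, and only then plug the green enabling plug fully home into the green-framed socket of the grey console and let go of it. Leave everything else on the bench where it is.

Things in the scene. Friction and masses are not known exactly. Their poses are not given: they have to be found in the camera images.
- feeder: Fixed green C-frame air press with its feeder. Origin on the bench straight under the escapement blade; +y runs along the feeder, downhill towards the press, z up. Chute and supports: local y -240 to 155, x -45 to 45 mm. The press (obstacle, 430 mm tall, 160 mm wide) is at y 100 to 370 mm; its head overhangs from y = 160 mm, z 250 to 335 mm.
- chute: Fixed steel chute sloping 13 degrees (0.227 rad). Origin on its floor, at mid width, in the plane of the blade's uphill face, 75 mm over the bench; +y downhill along the floor, z square to the floor. 47 mm between rails 10 mm high; y -240 to 160. Blade frame: x -42 to 42, y -6 to 12 mm, up to 54 mm over the floor. Slugs do not slide down by themselves; push them.
- stop_blade (a joint): Slide of the escapement stop blade, m, square to the chute floor: 0 fully down (blocks the chute), up to 0.030 raised. It starts raised by 16 to 28 mm and stays where it is left; about 3.5 N of friction to press it down. The 40 mm wide blade's uphill face is the plane y = 0 of the chute.
- stop_knob (a point): Centre of the top face of the blade's red round knob (32 mm diameter, 16 mm tall); moves with the blade. With the blade fully down it lies 74 mm above the chute floor at x = 0, y = 3 mm of the chute's frame.
- slug_lead: The slug nearer the blade: solid copper disc 44 mm diameter, 20 mm tall, about 0.27 kg, lying flat on the chute's floor. Origin at the centre of its underside; home when y = -22 mm in the chute's frame. It starts 85 to 120 mm uphill of the blade.
- slug_follow: The second, same copper slug, uphill of the first with a gap of 2 to 56 mm between them. Origin at the centre of its underside; home when touching the first slug (centres 44 mm apart), y about -66 mm in the chute's frame.
- guard (a joint): Hinge of the clear guard with the yellow frame, rad: 0 shut (lying over the chute, parallel to the floor and 27 mm above it), starts open at 1.9 to 2.3 (leaning back outside the chute, on its -x side). A stiff hinge (0.06 N m friction): it stays where it is left.
- guard_hinge (a point): Middle of the guard's hinge line, at x = -34, y = -59, z = 27 mm of the chute's frame; the hinge line runs along the chute. The guard is 94 mm long along the chute (y -106 to -12 mm) and 67 mm wide, 3 to 5 mm thick.
- guard_tab (a point): Outer end of the guard's yellow tab (36 mm along the hinge line, at the middle of the free edge), 78 mm from the hinge line; moves with the guard.
- plug: Enabling plug, 54 mm tall, 70 g, standing upright on its black block. Origin at the centre of its underside. Black block 28 (x) by 18 (y), 18 mm tall, its lower edges rounded (3 mm); on it a green shoulder 42 by 30, 6 mm thick; on that a green grip 34 (x) by 16 mm (y), 24 to 54 mm above the origin. Fits the socket either way round (half turn).
- console: Fixed grey control box 110 mm (x) by 150 mm (y), 60 mm tall, origin at the centre of its underside. Socket in its top, with a green frame; a red mushroom stop button (32 mm diameter, to 18 mm above the top) at local x 8, y -44 mm.
- socket (a point): Centre of the socket's mouth in the console's top face, 60 mm above the bench, at local x 0, y 38 mm of the console. Rectangular hole 30 mm along the console's x, 20 mm along its y, 24 mm deep, straight down. When the plug is home its shoulder rests on the top face: its origin is 18 mm below this point.
- flux_jar: Amber jar, 52 mm diameter, 75 mm tall; leave alone. Origin at the centre of its underside.
- copper_cup: Copper cup, 60 mm diameter, 65 mm tall; leave alone. Origin at the centre of its underside.
- spare_slug: Spare copper slug lying on the bench (44 mm diameter, 20 mm tall); leave alone. Origin at the centre of its underside.
- mallet: Wooden mallet with a cylindrical head (64 mm diameter, 140 mm long), lying on the bench; leave alone. Lies along its x axis, 270 mm long, the head centred 110 mm along +x of its origin.
- copper_bowl: Copper bowl, 120 mm diameter, 50 mm tall; leave alone. Origin at the centre of its underside.
- wire_brush: Brush lying on the bench; leave alone. Lies along its x axis.
- planishing_hammer: Hammer lying on the bench; leave alone. Lies along its x axis.
Not all that is in view belongs to the job. There is more than one size of the plug; the job needs the smallest.

How it is judged:
By the outcome, as a careful person would: the job done as asked, in the order asked, and still so for the second after the job is handed in, with the robot touching nothing.
It also fails if it takes over 67 s, if anything falls off the work surface, if the arm or the gripper's body presses on something with over 40 N, if the wrist force passes 120 N, or if a joint passes its speed limit or range.

## Working session

There is one attempt and no reset: what is moved stays moved. The work goes in short steps, Python scripts to look and compute and a tool call to move; the robot and the scene stay as the last step left them, time stands still between calls to the robot, and variables do not carry over. Pictures are saved under pics/ and viewed, about 8 in all and at most 12, crops included, and the job is handed in when it is done.

Besides the shell and the picture viewer there is one more tool, called after ">>>" as name([rows], argument=value, ...), one row to a line, values as JSON. step_arm: Moves the arm, as the interface text tells. Shifts and turns lie within -1 to 1; 1 stands for 8 cm of shift or 60 degrees of turn. Its arguments: {"type":"object","properties":{"commands":{"type":"array","items":{"type":"object","properties":{"x":{"type":"number","minimum":-1,"maximum":1},"y":{"type":"number","minimum":-1,"maximum":1},"z":{"type":"number","minimum":-1,"maximum":1},"roll":{"type":"number","minimum":-1,"maximum":1},"hand":{"type":"number"}}}},"newtons":{"type":"number"}},"required":["commands"]}

```bash
mkdir -p pics; ls; cat > h.py <<'E'
import numpy as np, cv2
from bench import env, vision
def cal(n):
    c=vision.calibration(n); R=cv2.Rodrigues(np.array(c["rvec"],float))[0]
    return np.array(c["mtx"],float),R,np.array(c["tvec"],float).ravel()
def cloud(n,d,c=None):
    K,R,t=c or cal(n); v,u=np.mgrid[0:d.shape[0],0:d.shape[1]]
    P=np.stack([(u-K[0,2])/K[0,0]*d,(v-K[1,2])/K[1,1]*d,d],-1)
    return (P-t)@R
def proj(n,p,c=None):
    K,R,t=c or cal(n); q=np.atleast_2d(p)@R.T+t; q=q@K.T; return q[:,:2]/q[:,2:]
def save(n,im): cv2.imwrite("pics/"+n,cv2.cvtColor(im,cv2.COLOR_RGB2BGR))
E
python3 - <<'E'
from h import *
ims=[]
for n in("top","side"):
    im,d=vision.camera(n); P=cloud(n,d); np.savez(n+"0.npz",im=im,d=d,P=P); save(n+"0.png",im)
    for k in("plug","console","stop_knob","slug_lead","guard","guard_tab","chute","spare_slug"):
        for r in vision.masks_of(n,k)[:4]:
            m=r["region"]&(d>0)
            if m.sum()<5: continue
            q=P[m]; print(n,k,round(r["conf"],2),[int(x) for x in r["extent"]],np.round(np.median(q,0),3),np.round(np.percentile(q,98,axis=0),3),int(m.sum()))
print(env.get_obs()["clock"])
E
```

```text
pics
top plug 0.84 [237, 247, 259, 261] [0.468 0.195 0.054] [0.491 0.223 0.073] 278
top plug 0.72 [317, 263, 335, 277] [ 0.421 -0.011  0.046] [0.436 0.006 0.058] 160
top plug 0.57 [338, 287, 357, 308] [ 0.345 -0.057  0.057] [ 0.373 -0.039  0.073] 303
top plug 0.16 [156, 295, 224, 338] [0.311 0.381 0.018] [0.362 0.449 0.023] 840
top console 0.66 [394, 242, 461, 288] [ 0.417 -0.283  0.06 ] [ 0.478 -0.21   0.078] 2615
top slug_lead 0.53 [337, 178, 353, 198] [ 0.621 -0.066  0.116] [ 0.642 -0.046  0.123] 241
top slug_lead 0.5 [309, 198, 348, 210] [ 0.576 -0.017  0.155] [0.599 0.03  0.188] 264
top guard 0.77 [307, 195, 345, 208] [ 0.577 -0.017  0.154] [0.599 0.03  0.188] 265
top guard_tab 0.67 [310, 197, 347, 209] [ 0.573 -0.014  0.162] [0.591 0.031 0.188] 228
top guard_tab 0.22 [289, 123, 330, 162] [ 0.797 -0.006  0.022] [0.838 0.048 0.052] 1223
top chute 0.6 [252, 171, 401, 208] [0.623 0.006 0.093] [0.66  0.172 0.173] 3157
top spare_slug 0.68 [360, 153, 375, 171] [ 0.719 -0.155  0.02 ] [ 0.749 -0.136  0.025] 213
side plug 0.75 [255, 201, 264, 223] [0.47  0.18  0.038] [0.49  0.213 0.073] 175
side plug 0.61 [218, 255, 237, 279] [ 0.345 -0.069  0.041] [ 0.372 -0.013  0.072] 363
side console 0.96 [235, 294, 282, 358] [ 0.413 -0.326  0.06 ] [ 0.473 -0.22   0.079] 2896
side guard_tab 0.74 [309, 199, 318, 211] [0.626 0.041 0.16 ] [0.679 0.21  0.168] 88
side chute 0.91 [295, 200, 343, 266] [0.621 0.011 0.117] [0.682 0.187 0.173] 1222
side chute 0.43 [235, 218, 254, 246] [0.418 0.073 0.046] [0.443 0.117 0.067] 341
side spare_slug 0.65 [348, 271, 364, 283] [ 0.719 -0.163  0.019] [ 0.751 -0.123  0.023] 215
0.9
```

View images.

```bash
python3 - <<'E'
import cv2
a=cv2.imread("pics/top0.png")[110:330,140:480]; cv2.imwrite("pics/a.png",cv2.resize(a,(800,518),interpolation=cv2.INTER_CUBIC))
E
```

```text
(no output)
```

View pics/a.png

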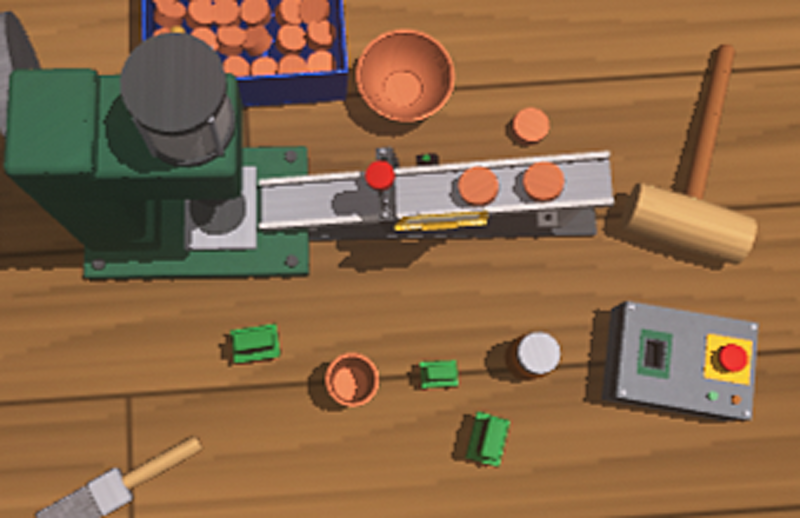

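```bash
python3 - <<'E'
from h import *
o=env.get_obs(); print({k:np.round(v,3) for k,v in o.items()})
R=cv2.Rodrigues(np.array(o["tcp_rot"],float))[0]; print(R.round(3))
K,Rc,t=cal("wrist"); print(K.round(1)); print("cam in tool",(R.T@(-Rc.T@t-o["position"])).round(4)); print((R.T@Rc.T).round(3))
z=np.load("top0.npz"); im,d,P=z["im"].astype(int),z["d"],z["P"]
red=(im[...,0]>180)&(im[...,1]<50)&(im[...,2]<60)&(d>0)
n,l,s,c=cv2.connectedComponentsWithStats(red.astype(np.uint8))
for i in range(1,n):
    if s[i,4]>20: print("red",c[i].round(1),np.median(P[l==i],0).round(4),s[i,4])
hsv=cv2.cvtColor(z["im"],cv2.COLOR_RGB2HSV)
m=(hsv[...,0]>5)&(hsv[...,0]<14)&(hsv[...,1]>110)&(P[...,2]>.1)&(P[...,2]<.16)&(d>0)&(abs(P[...,0]-.62)<.06)
n,l,s,c=cv2.connectedComponentsWithStats(m.astype(np.uint8))
for i in range(1,n):
    if s[i,4]>20: print("cu",c[i].round(1),np.median(P[l==i],0).round(4),s[i,4])
E
```

```text
{'clock': np.float64(0.9), 'qpos': array([ 1.082,  0.359,  1.51 , -0.   ,  1.273, -0.115]), 'dq': array([ 0.   ,  0.001,  0.001, -0.001, -0.003,  0.001]), 'joint_efforts': array([-0.0000e+00, -5.1530e+01, -2.7113e+01,  6.8000e-02,  2.4000e-02,
       -0.0000e+00]), 'position': array([0.219, 0.559, 0.223]), 'tcp_rot': array([-0.584, -3.087,  0.   ]), 'contact_force': array([-0.506,  0.587, -0.745]), 'ft_torque': array([ 0.007, -0.025, -0.028]), 'opening': np.float64(0.088)}
[[-0.931  0.365 -0.   ]
 [ 0.365  0.931 -0.   ]
 [ 0.    -0.    -1.   ]]
[[355.8   0.  280.7]
 [  0.  355.8 209.5]
 [  0.    0.    1. ]]
cam in tool [ 8.490e-02 -1.000e-04 -1.619e-01]
[[-0.    -0.952 -0.307]
 [ 1.    -0.     0.001]
 [-0.001 -0.307  0.952]]
red [300.5 183.5] [0.629  0.0508 0.1644] 74
red [452.2 261.1] [ 0.4183 -0.3368  0.0776] 28
cu [370.5 186.6] [ 0.6177 -0.1325  0.132 ] 232
cu [342.9 188.7] [ 0.6209 -0.0639  0.1161] 213
cu [ 30.5 186.2] [0.6735 0.7387 0.1424] 40
```

>>> step_arm([
  {"x":-1,"y":-1,"z":-1,"roll":-0.3,"hand":1},
  {"x":-1,"y":-1,"z":-1,"roll":-0.3,"hand":1},
  {"x":-1,"y":-1,"z":-1,"roll":-0.3,"hand":1},
  {"x":-1,"y":-1,"z":-1,"roll":-0.3,"hand":1},
  {"x":-1,"y":-1,"z":-1,"roll":-0.3,"hand":1},
])

```text
clock: 1.32
position: [0.266, 0.4541, 0.3053]
tcp_rot: [0.099, 3.137, 0.005]
contact_force: [0.1, 0.5, -0.3]
opening: 0.0579
```

>>> step_arm([
  {"x":-1,"y":-1,"z":-0.4,"hand":1},
  {"x":-1,"y":-1,"z":-0.4,"hand":1},
  {"x":-1,"y":-1,"z":-0.4,"hand":1},
  {"x":-1,"y":-1,"z":-0.4,"hand":1},
])

```text
invalid input
```

>>> step_arm([
  {"x":-1,"y":-1,"hand":1},
  {"x":-1,"y":-1,"hand":1},
  {"x":-1,"y":-1,"hand":1},
  {"x":-1,"y":-1,"hand":1},
])

```text
invalid input
```

>>> step_arm([
  {"x":-1,"y":-1,"z":-0.4,"roll":0,"hand":1},
  {"x":-1,"y":-1,"z":-0.4,"roll":0,"hand":1},
  {"x":-1,"y":-1,"z":-0.4,"roll":0,"hand":1},
  {"x":-1,"y":-1,"z":-0.4,"roll":0,"hand":1},
])

```text
clock: 1.65
position: [0.3431, 0.3684, 0.3354]
tcp_rot: [0.101, 3.137, -0.0]
contact_force: [0.4, 0.7, 0.7]
opening: 0.0312
```

>>> step_arm([
  {"x":-1,"y":-1,"z":0,"roll":0,"hand":1},
  {"x":-1,"y":-1,"z":0,"roll":0,"hand":1},
  {"x":-1,"y":-1,"z":0,"roll":0,"hand":1},
  {"x":-1,"y":-1,"z":0,"roll":0,"hand":1},
])

```text
clock: 1.98
position: [0.4173, 0.2836, 0.3333]
tcp_rot: [0.101, 3.14, -0.003]
contact_force: [-0.2, 0.6, -0.4]
opening: 0.0047
```

>>> step_arm([
  {"x":0,"y":-1,"z":0,"roll":0,"hand":1},
  {"x":0,"y":-1,"z":0,"roll":0,"hand":1},
  {"x":0,"y":-1,"z":0,"roll":0,"hand":1},
])

```text
clock: 2.23
position: [0.4084, 0.2024, 0.3333]
tcp_rot: [-0.099, -3.137, 0.005]
contact_force: [-0.3, -0.4, 0.1]
opening: 0.0001
```

>>> step_arm([
  {"x":0,"y":-1,"z":0,"roll":0,"hand":1},
  {"x":0,"y":-1,"z":0,"roll":0,"hand":1},
  {"x":0,"y":-1,"z":0,"roll":0,"hand":1},
])

```text
clock: 2.48
position: [0.4043, 0.1228, 0.3338]
tcp_rot: [-0.1, -3.138, 0.004]
contact_force: [0.4, -0.2, -0.1]
opening: 0.0004
```

>>> step_arm([
  {"x":-1,"y":-1,"z":0,"roll":0,"hand":1},
  {"x":-1,"y":-1,"z":0,"roll":0,"hand":1},
  {"x":-1,"y":-1,"z":0,"roll":0,"hand":1},
  {"x":-1,"y":-1,"z":0,"roll":0,"hand":1},
])

```text
clock: 2.82
position: [0.4843, 0.0398, 0.3337]
tcp_rot: [0.099, 3.138, -0.001]
contact_force: [0.5, 0.6, -0.3]
opening: 0.0007
```

>>> step_arm([
  {"x":-1,"y":-0.8,"z":0,"roll":0,"hand":1},
  {"x":-1,"y":-0.8,"z":0,"roll":0,"hand":1},
  {"x":-1,"y":-0.8,"z":0,"roll":0,"hand":1},
  {"x":-1,"y":-0.8,"z":0,"roll":0,"hand":1},
])

```text
clock: 3.15
position: [0.5594, -0.0276, 0.3331]
tcp_rot: [0.097, 3.14, 0.001]
contact_force: [0.3, -0.2, 0.1]
opening: 0.0005
```

>>> step_arm([
  {"x":-1,"y":0,"z":0,"roll":0,"hand":1},
  {"x":-1,"y":0,"z":0,"roll":0,"hand":1},
  {"x":-1,"y":0,"z":0,"roll":0,"hand":1},
  {"x":-1,"y":0,"z":0,"roll":0,"hand":1},
])

```text
clock: 3.48
position: [0.6366, -0.0293, 0.3327]
tcp_rot: [-0.092, -3.137, -0.002]
contact_force: [-0.8, 0.6, 0.1]
opening: 0.0004
```

```bash
python3 - <<'E'
from h import *
o=env.get_obs();c=cal("wrist")
im,d=vision.camera("wrist"); P=cloud("wrist",d,c); np.savez("w1.npz",im=im,d=d,P=P); save("w1.png",im)
hsv=cv2.cvtColor(im,cv2.COLOR_RGB2HSV).astype(int)
def comps(m,name,mn=100):
    n,l,s,cc=cv2.connectedComponentsWithStats(m.astype(np.uint8))
    for i in range(1,n):
        if s[i,4]>mn: print(name,cc[i].round(1),np.median(P[l==i],0).round(4),s[i,:4],s[i,4])
comps((hsv[...,1]>200)&((hsv[...,0]<4)|(hsv[...,0]>176))&(d>0),"red")
comps((hsv[...,0]>4)&(hsv[...,0]<14)&(hsv[...,1]>100)&(P[...,2]>.09)&(P[...,2]<.16),"cu")
comps((hsv[...,0]>20)&(hsv[...,0]<32)&(hsv[...,1]>150)&(P[...,2]>.09),"yel")
s=np.sin(.227);cz=np.cos(.227)
yaw=-.061; ex=np.array([np.cos(yaw),np.sin(yaw),0]); ey=np.array([-np.sin(yaw),np.cos(yaw),0]); ez=np.array([0,0,1.])
Y=cz*ey-s*ez; Z=s*ey+cz*ez; O=np.array([.628,.0255,.075])
Q=np.stack([(P-O)@ex,(P-O)@Y,(P-O)@Z],-1)*1000
low=hsv[...,1]<60
for y in range(-230,-20,20):
    m=low&(abs(Q[...,1]-y)<4)&(abs(Q[...,0])<40)&(Q[...,2]>-15)&(Q[...,2]<25)&(d>0)
    q=Q[m]; 
    if len(q)<10: continue
    top=q[(q[:,2]>np.percentile(q[:,2],97)-4)]
    fl=q[abs(q[:,0])<18]
    L=top[top[:,0]<0];Rr=top[top[:,0]>0]
    f=lambda a:np.round(np.percentile(a,[5,50,95]),1) if len(a)>3 else None
    print(y,"floor",f(fl[:,2]),"L",f(L[:,0]),f(L[:,2]),"R",f(Rr[:,0]),f(Rr[:,2]))
E
```

```text
cu [247.6 164.2] [ 0.6198 -0.0635  0.1159] [228 144  41  41] 1292
cu [180.  167.3] [ 0.6162 -0.1316  0.1318] [159 146  43  43] 1438
yel [293.7 118.7] [ 0.5692 -0.0119  0.1699] [241 104 110  32] 847
-230 floor [-1.5  0.   1.5] L [-29.2 -26.5 -23.5] [ 7.9  9.8 11.2] R [23.7 26.2 29.4] [ 8.  10.  11.1]
-210 floor [-1.2  0.1  1.5] L [-28.9 -26.8 -23.8] [ 8.3  9.5 10.8] R [23.5 26.3 29. ] [ 8.6 10.  11.5]
-190 floor [-1.2  0.   1.3] L [-29.5 -27.  -24.4] [ 8.7 10.1 11.6] R [23.1 25.7 28.7] [ 8.6  9.9 11.3]
-170 floor None L None None R [20.8 20.9 21.1] [18.8 19.3 19.9]
-150 floor [-1.3 -0.   1.4] L [-29.6 -26.9 -24.3] [ 8.2  9.9 11.6] R [23.1 25.6 28.8] [ 8.9  9.9 11.6]
-130 floor [-1.1  0.1  1.2] L [-30.1 -27.9 -24.8] [ 8.9  9.8 11.1] R [22.8 25.3 27.7] [ 7.5 10.2 11.3]
-110 floor [-1.5 -0.  10.6] L [-30.5 -27.6 -25.2] [ 8.5  9.9 11.1] R [22.3 25.1 27.9] [ 8.4  9.9 11.7]
-90 floor None L [-28.1 -26.5 -24.8] [ 8.9 10.2 10.8] R [22.7 25.3 27.8] [ 9.  10.1 12. ]
-70 floor [-1.2  0.   1.5] L [-30.8 -28.1 -25.4] [ 8.4  9.8 11.4] R [22.1 24.7 27.8] [ 8.5  9.9 11.7]
-50 floor [-1.   0.2  1.4] L [-30.5 -28.3 -25.4] [ 9.7 10.8 11.5] R [22.7 31.3 39.2] [ 9.9 11.7 14.1]
-30 floor [-1.   0.3  1.4] L [-31.2 -27.8 -25.5] [ 9.6 10.3 11.1] R [22.6 32.7 39.8] [ 9.8 12.8 13.8]
```

View pics/w1.png

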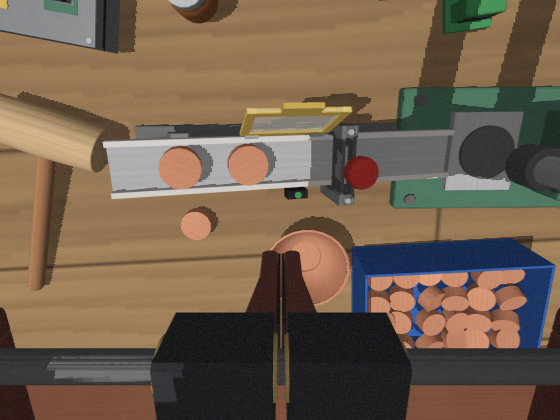

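```bash
cat >> h.py <<'E'
s,cz=np.sin(.227),np.cos(.227)
yaw=-.0515; ex=np.array([np.cos(yaw),np.sin(yaw),0]); ey=np.array([-np.sin(yaw),np.cos(yaw),0]); ez=np.array([0,0,1.])
Y=cz*ey-s*ez; Z=s*ey+cz*ez; O=np.array([.6257,.0255,.075])
def loc(P): return np.stack([(P-O)@ex,(P-O)@Y,(P-O)@Z],-1)*1000
def wor(q): q=np.array(q)/1000; return O+q[0]*ex+q[1]*Y+q[2]*Z
E
python3 - <<'E'
from h import *
for f in("w1","top0"):
    z=np.load(f+".npz"); im,d,P=z["im"],z["d"],z["P"]; hsv=cv2.cvtColor(im,cv2.COLOR_RGB2HSV).astype(int); Q=loc(P)
    m=(hsv[...,1]<60)&(abs(Q[...,0])<18)&(abs(Q[...,2])<4)&(Q[...,1]<-180)&(d>0); print(f,"end",np.percentile(Q[m][:,1],[0.5,2,5]).round(1))
    m=(hsv[...,1]>150)&((hsv[...,0]<4)|(hsv[...,0]>174))&(d>0)&(abs(Q[...,1])<40)&(abs(Q[...,0])<30)&(Q[...,2]>60)
    q=Q[m]; print("knob n",m.sum(),np.percentile(q,[2,50,98],axis=0).round(1)); t=q[q[:,2]>np.percentile(q[:,2],90)-5]; print("top",((t.max(0)+t.min(0))/2).round(1),t.mean(0).round(1),len(t))
    m=(abs(Q[...,0])<40)&(abs(Q[...,0])>24)&(Q[...,2]>48)&(Q[...,2]<58)&(abs(Q[...,1])<25)&(d>0); print("frame",m.sum(),np.percentile(Q[m],[3,50,97],axis=0).round(1))
    m=(hsv[...,0]>4)&(hsv[...,0]<14)&(hsv[...,1]>100)&(abs(Q[...,2]-20)<4)&(abs(Q[...,0])<30)
    n,l,st,cc=cv2.connectedComponentsWithStats(m.astype(np.uint8))
    for i in range(1,n):
        if st[i,4]>60: q=Q[l==i]; print("slug",((q.max(0)+q.min(0))/2).round(1),np.median(q,0).round(1))
    m=(hsv[...,0]>20)&(hsv[...,0]<32)&(hsv[...,1]>150)&(Q[...,2]>20)&(abs(Q[...,1]+60)<60)&(abs(Q[...,0])<120)&(d>0)
    print("guard",np.percentile(Q[m],[2,25,50,75,98],axis=0).round(0))
E
```

```text
w1 end [-238.3 -237.6 -236. ]
knob n 874 [[-14.7 -11.1  82.1]
 [ -1.6   1.1  92.5]
 [ 12.6  16.5  94.2]]
top [-0.5  3.4 91.7] [-0.8  2.5 92.5] 775
frame 451 [[-39.3  -4.7  49.1]
 [-25.2   2.   54.1]
 [ 39.3  12.6  57.2]]
slug [ -0.2 -95.3  19.4] [ -0.5 -95.6  20.1]
slug [  -0.2 -166.1   19.4] [  -0.8 -166.4   20. ]
guard [[ -61. -104.   33.]
 [ -57.  -86.   56.]
 [ -55.  -61.   86.]
 [ -43.  -34.   91.]
 [ -33.  -12.  100.]]
top0 end [-239.5 -238.6 -237.3]
knob n 115 [[-13.5 -10.5  88.2]
 [ -0.7   2.1  92.1]
 [ 13.4  15.3  96.8]]
top [ 0.5  1.5 95. ] [-0.   2.3 93.3] 86
frame 62 [[-39.3  -5.8  51.6]
 [-27.7   1.5  54.3]
 [ 38.3  10.   57.4]]
slug [   0.5 -168.2   20. ] [   0.2 -167.7   20. ]
slug [  0.8 -96.8  19.8] [  0.4 -96.6  19.9]
guard [[ -62. -106.   35.]
 [ -60.  -85.   86.]
 [ -58.  -66.   90.]
 [ -56.  -45.   94.]
 [ -34.  -13.  102.]]
```

```bash
cat >> h.py <<'E'
def units(p,base=None):
    o=env.get_obs(); R=cv2.Rodrigues(np.array(o["tcp_rot"],float))[0]; b=o["position"] if base is None else base
    return ((np.array(p)-b)@R/.08).round(3)
E
python3 - <<'E'
from h import *
for q in((0,2,125),(0,2,97),(0,2,92.5),(0,2,74),(0,2,70)): print(q,wor(q).round(4),units(wor(q)))
o=env.get_obs(); R=cv2.Rodrigues(np.array(o["tcp_rot"],float))[0]; print(R.round(4), "tool y angle err to chute deg",np.degrees(np.arctan2(R[0,1],R[1,1])+yaw))
print("push start",wor((0,-206,14)), wor((0,-206,7)),wor((0,-102,7)))
E
```

```text
(0, 2, 125) [0.6272 0.0555 0.1963] [0.159 1.054 1.714]
(0, 2, 97) [0.6269 0.0492 0.1691] [0.158 0.975 2.055]
(0, 2, 92.5) [0.6269 0.0482 0.1647] [0.157 0.962 2.11 ]
(0, 2, 74) [0.6267 0.0441 0.1467] [0.156 0.91  2.335]
(0, 2, 70) [0.6266 0.0432 0.1428] [0.156 0.898 2.384]
[[-0.9983  0.0585 -0.0028]
 [ 0.0585  0.9983  0.0013]
 [ 0.0028  0.0012 -1.    ]] tool y angle err to chute deg 0.4023336365053466
push start [ 0.61552993 -0.17180255  0.13500228] [ 0.61544883 -0.17337585  0.12818186] [ 0.62066512 -0.07217822  0.10477608]
```

>>> step_arm([
  {"x":0.16,"y":0.98,"z":0.9,"roll":0.007,"hand":1},
  {"x":0.16,"y":0.98,"z":0.9,"roll":0.007,"hand":1},
  {"x":0.16,"y":0.98,"z":0.9,"roll":0.007,"hand":1},
  {"x":0.16,"y":0.98,"z":0.9,"roll":0.007,"hand":1},
  {"x":0.16,"y":0.98,"z":0.9,"roll":0.007,"hand":1},
])

```text
clock: 3.95
position: [0.6256, 0.0488, 0.2623]
tcp_rot: [-0.101, -3.137, 0.0]
contact_force: [0.8, -1.5, -0.3]
opening: 0.0004
```

>>> step_arm([
  {"x":0,"y":0,"z":0.5,"roll":0,"hand":1},
  {"x":0,"y":0,"z":1,"roll":0,"hand":1},
  {"x":0,"y":0,"z":1,"roll":0,"hand":1},
  {"x":0,"y":0,"z":1,"roll":0,"hand":1},
])

```text
clock: 4.28
position: [0.6266, 0.0463, 0.1826]
tcp_rot: [-0.106, -3.137, 0.001]
contact_force: [0.7, -0.0, 1.0]
opening: 0.0006
```

>>> step_arm([
  {"x":0,"y":0,"z":0.1,"roll":0,"hand":1},
  {"x":0,"y":0,"z":0.2,"roll":0,"hand":1},
  {"x":0,"y":-0.02,"z":0.25,"roll":0,"hand":1},
  {"x":0,"y":-0.03,"z":0.3,"roll":0,"hand":1},
  {"x":0,"y":-0.04,"z":0.34,"roll":0,"hand":1},
  {"x":0,"y":-0.05,"z":0.38,"roll":0,"hand":1},
  {"x":0,"y":-0.05,"z":0.4,"roll":0,"hand":1},
  {"x":0,"y":-0.05,"z":0.4,"roll":0,"hand":1},
])

```text
clock: 4.95
position: [0.6276, 0.0426, 0.1504]
tcp_rot: [-0.105, -3.14, 0.001]
contact_force: [0.5, -0.2, 0.6]
opening: 0.0003
```

>>> step_arm([
  {"x":0,"y":-0.01,"z":0.03,"roll":0,"hand":1},
  {"x":0,"y":-0.01,"z":0.06,"roll":0,"hand":1},
  {"x":0,"y":-0.01,"z":0.09,"roll":0,"hand":1},
])

```text
clock: 5.2
position: [0.6281, 0.0423, 0.1481]
tcp_rot: [0.105, 3.138, 0.0]
contact_force: [-14.5, 1.9, 52.0]
opening: 0.0007
```

>>> step_arm([
  {"x":0,"y":0,"z":0.02,"roll":0,"hand":1},
  {"x":0,"y":0,"z":0.03,"roll":0,"hand":1},
  {"x":0,"y":0,"z":0.03,"roll":0,"hand":1},
])

```text
clock: 5.45
position: [0.6281, 0.0423, 0.1481]
tcp_rot: [0.104, 3.136, -0.0]
contact_force: [-14.1, 1.8, 48.8]
opening: 0.0004
```

>>> step_arm([
  {"x":0,"y":0,"z":-0.5,"roll":0,"hand":1},
  {"x":0,"y":0,"z":-1,"roll":0,"hand":1},
  {"x":0,"y":0,"z":-1,"roll":-0.015,"hand":1},
])

```text
clock: 5.7
position: [0.6312, 0.0419, 0.2287]
tcp_rot: [0.08, 3.13, -0.001]
contact_force: [1.2, 0.1, 0.5]
opening: 0.0003
```

>>> step_arm([
  {"x":0,"y":-1,"z":0,"roll":0,"hand":1},
  {"x":0,"y":-1,"z":0,"roll":0,"hand":1},
  {"x":0,"y":-1,"z":0,"roll":0,"hand":1},
])

```text
clock: 5.95
position: [0.6226, -0.0435, 0.2207]
tcp_rot: [-0.085, -3.139, 0.006]
contact_force: [-0.3, -0.8, 0.1]
opening: 0.0007
```

>>> step_arm([
  {"x":0,"y":-1,"z":0,"roll":0,"hand":1},
  {"x":0,"y":-1,"z":0,"roll":0,"hand":1},
  {"x":0,"y":-1,"z":0,"roll":0,"hand":1},
])

```text
clock: 6.2
position: [0.6184, -0.1237, 0.2202]
tcp_rot: [-0.086, -3.139, 0.005]
contact_force: [0.2, -1.2, -0.4]
opening: 0.0003
```

>>> step_arm([
  {"x":0,"y":-0.77,"z":0,"roll":0,"hand":1},
  {"x":0,"y":-0.77,"z":0,"roll":0,"hand":1},
  {"x":0,"y":-0.77,"z":0,"roll":0,"hand":1},
  {"x":0,"y":-0.77,"z":0,"roll":0,"hand":1},
])

```text
clock: 6.53
position: [0.6155, -0.1795, 0.2202]
tcp_rot: [-0.084, -3.139, -0.002]
contact_force: [-0.2, -0.1, 0.0]
opening: 0.0005
```

```bash
python3 - <<'E'
from h import *
o=env.get_obs(); c=cal("wrist"); im,d=vision.camera("wrist"); P=cloud("wrist",d,c); Q=loc(P); save("w2.png",im)
hsv=cv2.cvtColor(im,cv2.COLOR_RGB2HSV).astype(int)
m=(hsv[...,0]>4)&(hsv[...,0]<14)&(hsv[...,1]>100)&(abs(Q[...,2]-20)<4)&(abs(Q[...,0])<30)&(Q[...,1]>-260)&(Q[...,1]<0)
n,l,st,cc=cv2.connectedComponentsWithStats(m.astype(np.uint8))
for i in range(1,n):
    if st[i,4]>60: q=Q[l==i]; print("slug",((q.max(0)+q.min(0))/2).round(1),np.median(q,0).round(1))
m=(hsv[...,1]>150)&((hsv[...,0]<4)|(hsv[...,0]>174))&(d>0)&(abs(Q[...,1])<40)&(abs(Q[...,0])<30)&(Q[...,2]>40)
print("knob",m.sum(), np.median(Q[m],0).round(1) if m.sum() else 0)
R=cv2.Rodrigues(np.array(o["tcp_rot"],float))[0]
print(o["position"].round(4),loc(o["position"]).round(1),units(wor((0,-212,7))),units(wor((0,-212,30))),np.arctan2(R[0,1],R[1,1]).round(4))
E
```

```text
slug [  0.2 -95.7  19. ] [ -0.6 -97.1  20.1]
slug [ 1.000e-01 -1.669e+02  1.910e+01] [  -1.  -167.9   20.1]
knob 0 0
[ 0.6155 -0.1795  0.2202] [   0.3 -232.6   95.3] [ 0.002 -0.011  1.135] [0.003 0.054 0.855] 0.0535
```

>>> step_arm([
  {"x":0,"y":-0.01,"z":0.5,"roll":0,"hand":1},
  {"x":0,"y":-0.01,"z":0.9,"roll":0,"hand":1},
  {"x":0,"y":-0.01,"z":0.9,"roll":0,"hand":1},
  {"x":0,"y":-0.01,"z":1.0,"roll":0,"hand":1},
  {"x":0,"y":-0.01,"z":1.0,"roll":0,"hand":1},
])

```text
clock: 7.0
position: [0.6162, -0.1789, 0.1409]
tcp_rot: [-0.079, -3.14, -0.001]
contact_force: [0.2, -0.1, -0.4]
opening: 0.0004
```

>>> step_arm([
  {"x":0,"y":0,"z":0.07,"roll":0,"hand":1},
  {"x":0,"y":0,"z":0.13,"roll":0,"hand":1},
  {"x":0,"y":0,"z":0.13,"roll":0,"hand":1},
])

```text
clock: 7.25
position: [0.6164, -0.18, 0.131]
tcp_rot: [0.08, 3.14, -0.001]
contact_force: [0.0, -0.3, 0.7]
opening: 0.0003
```

>>> step_arm([
  {"x":0,"y":0.08,"z":0.018,"roll":0,"hand":1},
  {"x":0,"y":0.16,"z":0.037,"roll":0,"hand":1},
  {"x":0,"y":0.24,"z":0.055,"roll":0,"hand":1},
  {"x":0,"y":0.32,"z":0.074,"roll":0,"hand":1},
  {"x":0,"y":0.4,"z":0.092,"roll":0,"hand":1},
  {"x":0,"y":0.48,"z":0.111,"roll":0,"hand":1},
  {"x":0,"y":0.56,"z":0.129,"roll":0,"hand":1},
  {"x":0,"y":0.64,"z":0.148,"roll":0,"hand":1},
  {"x":0,"y":0.72,"z":0.166,"roll":0,"hand":1},
  {"x":0,"y":0.8,"z":0.185,"roll":0,"hand":1},
])

```text
clock: 8.08
position: [0.6196, -0.1157, 0.1159]
tcp_rot: [0.08, 3.14, -0.001]
contact_force: [-0.6, -2.3, 2.1]
opening: 0.0003
```

>>> step_arm([
  {"x":0,"y":0.06,"z":0.014,"roll":0,"hand":1},
  {"x":0,"y":0.12,"z":0.028,"roll":0,"hand":1},
  {"x":0,"y":0.18,"z":0.042,"roll":0,"hand":1},
  {"x":0,"y":0.24,"z":0.055,"roll":0,"hand":1},
  {"x":0,"y":0.3,"z":0.069,"roll":0,"hand":1},
  {"x":0,"y":0.35,"z":0.081,"roll":0,"hand":1},
  {"x":0,"y":0.4,"z":0.092,"roll":0,"hand":1},
  {"x":0,"y":0.44,"z":0.102,"roll":0,"hand":1},
  {"x":0,"y":0.48,"z":0.111,"roll":0,"hand":1},
  {"x":0,"y":0.5,"z":0.115,"roll":0,"hand":1},
])

```text
clock: 8.92
position: [0.6214, -0.0757, 0.1064]
tcp_rot: [-0.08, -3.14, -0.0]
contact_force: [0.2, -1.9, 1.2]
opening: 0.0001
```

>>> step_arm([
  {"x":0,"y":0.02,"z":0.005,"roll":0,"hand":1},
  {"x":0,"y":0.04,"z":0.009,"roll":0,"hand":1},
  {"x":0,"y":0.05,"z":0.012,"roll":0,"hand":1},
])

```text
clock: 9.17
position: [0.6216, -0.072, 0.1056]
tcp_rot: [-0.081, -3.14, -0.0]
contact_force: [0.0, -2.5, 2.0]
opening: 0.0004
```

>>> step_arm([
  {"x":0,"y":0.02,"z":0.005,"roll":0,"hand":1},
  {"x":0,"y":0.04,"z":0.009,"roll":0,"hand":1},
  {"x":0,"y":0.05,"z":0.012,"roll":0,"hand":1},
])

```text
clock: 9.42
position: [0.6219, -0.068, 0.1047]
tcp_rot: [-0.081, -3.14, -0.0]
contact_force: [-1.4, -1.4, 2.0]
opening: 0.0003
```

```bash
cat > chk.py <<'E'
from h import *
import sys
o=env.get_obs(); c=cal("wrist"); im,d=vision.camera("wrist"); P=cloud("wrist",d,c); Q=loc(P); save(sys.argv[1],im)
hsv=cv2.cvtColor(im,cv2.COLOR_RGB2HSV).astype(int)
m=(hsv[...,0]>4)&(hsv[...,0]<14)&(hsv[...,1]>100)&(abs(Q[...,2]-20)<3)&(abs(Q[...,0])<30)&(Q[...,1]>-260)&(Q[...,1]<0)
q=Q[m]; print("slug px",m.sum(),"y range",np.percentile(q[:,1],[0.3,99.7]).round(1))
h,e=np.histogram(q[:,1],bins=np.arange(-130,2,4)); print(dict(zip(e[:-1].tolist(),h.tolist())))
m=(hsv[...,1]>150)&((hsv[...,0]<4)|(hsv[...,0]>174))&(d>0)&(abs(Q[...,1])<40)&(abs(Q[...,0])<30)&(Q[...,2]>40)
print("knob",m.sum(), np.median(Q[m],0).round(1) if m.sum() else 0)
m=(hsv[...,0]>20)&(hsv[...,0]<32)&(hsv[...,1]>150)&(Q[...,2]>15)&(abs(Q[...,1]+60)<60)&(abs(Q[...,0])<120)&(d>0)
if m.sum()>20: print("guard",np.percentile(Q[m],[2,25,50,75,98],axis=0).round(0))
print(loc(o["position"]).round(1))
E
python3 chk.py w3.png
```

```text
slug px 9678 y range [-103.4   -4.3]
{-130: 0, -126: 0, -122: 0, -118: 0, -114: 0, -110: 14, -106: 20, -102: 2, -98: 16, -94: 14, -90: 245, -86: 454, -82: 537, -78: 596, -74: 615, -70: 595, -66: 577, -62: 556, -58: 454, -54: 344, -50: 159, -46: 319, -42: 423, -38: 456, -34: 511, -30: 529, -26: 512, -22: 503, -18: 436, -14: 390, -10: 291, -6: 110}
knob 2839 [-5.  -8.3 68.7]
guard [[ -65. -105.   36.]
 [ -63.  -76.   82.]
 [ -61.  -67.   98.]
 [ -55.  -56.   99.]
 [ -35.  -18.  101.]]
[  1.  -97.8   7.9]
```

>>> step_arm([
  {"x":0,"y":0.015,"z":0.004,"roll":0,"hand":1},
  {"x":0,"y":0.03,"z":0.007,"roll":0,"hand":1},
  {"x":0,"y":0.04,"z":0.01,"roll":0,"hand":1},
])

```text
clock: 9.72
position: [0.6221, -0.0649, 0.104]
tcp_rot: [0.08, 3.141, -0.0]
contact_force: [0.7, -1.1, 1.2]
opening: 0.0006
```

>>> step_arm([
  {"x":0,"y":0.01,"z":0.002,"roll":0,"hand":1},
  {"x":0,"y":0.02,"z":0.005,"roll":0,"hand":1},
])

```text
clock: 9.88
position: [0.6222, -0.0642, 0.1038]
tcp_rot: [0.08, 3.14, -0.003]
contact_force: [-2.1, -5.8, 4.9]
opening: 0.0006
```

>>> step_arm([
  {"x":0,"y":0.01,"z":0.002,"roll":0,"hand":1},
  {"x":0,"y":0.015,"z":0.003,"roll":0,"hand":1},
])

```text
clock: 10.05
position: [0.6223, -0.064, 0.1038]
tcp_rot: [0.079, 3.14, -0.005]
contact_force: [-1.7, -9.0, 4.6]
opening: 0.0004
```

>>> step_arm([
  {"x":0,"y":0.01,"z":0.002,"roll":0,"hand":1},
  {"x":0,"y":0.015,"z":0.003,"roll":0,"hand":1},
])

```text
clock: 10.22
position: [0.6225, -0.0638, 0.1038]
tcp_rot: [0.079, 3.14, -0.008]
contact_force: [-1.8, -13.1, 5.4]
opening: 0.0005
```

>>> step_arm([
  {"x":0,"y":-0.15,"z":-0.03,"roll":0,"hand":1},
  {"x":0,"y":-0.2,"z":-0.2,"roll":0,"hand":1},
  {"x":0,"y":-0.2,"z":-0.5,"roll":0,"hand":1},
  {"x":0,"y":-0.2,"z":-1,"roll":0,"hand":1},
  {"x":0,"y":-0.2,"z":-1,"roll":0,"hand":1},
])

```text
clock: 10.63
position: [0.6253, -0.0777, 0.1896]
tcp_rot: [0.081, 3.131, -0.001]
contact_force: [1.3, -0.8, 0.4]
opening: 0.0007
```

>>> step_arm([
  {"x":0,"y":0,"z":-1,"roll":0,"hand":1},
  {"x":0,"y":0,"z":-1,"roll":0,"hand":1},
  {"x":0,"y":0,"z":-1,"roll":0,"hand":1},
])

```text
clock: 10.88
position: [0.6256, -0.0775, 0.271]
tcp_rot: [0.08, 3.128, -0.002]
contact_force: [1.5, -0.9, 1.0]
opening: 0.0004
```

```bash
python3 chk.py w4.png
```

```text
slug px 2987 y range [-85.6  -1.1]
{-130: 0, -126: 0, -122: 0, -118: 0, -114: 0, -110: 0, -106: 0, -102: 0, -98: 0, -94: 0, -90: 4, -86: 97, -82: 137, -78: 163, -74: 169, -70: 178, -66: 184, -62: 173, -58: 162, -54: 138, -50: 106, -46: 43, -42: 99, -38: 130, -34: 155, -30: 161, -26: 167, -22: 172, -18: 153, -14: 152, -10: 132, -6: 88}
knob 1159 [-2.  -0.7 73.6]
guard [[ -61. -104.   32.]
 [ -57.  -85.   57.]
 [ -55.  -61.   86.]
 [ -43.  -33.   90.]
 [ -33.  -13.   99.]]
[   5.2 -144.3  167.8]
```

View pics/w4.png

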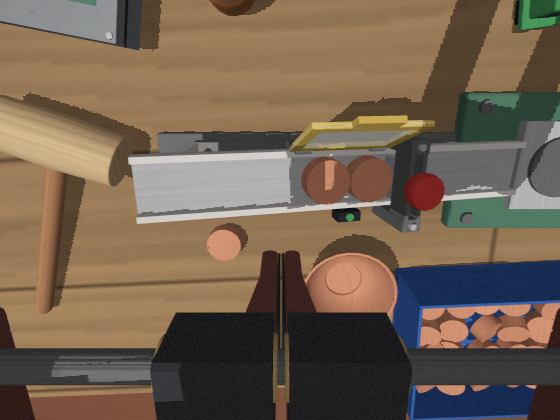

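```bash
python3 - <<'E'
from h import *
o=env.get_obs(); b=o["position"]; print(b.round(4)); R=cv2.Rodrigues(np.array(o["tcp_rot"],float))[0]
A=wor((-95,-59,150)); B=wor((-95,-59,82)); print("A",A.round(4),units(A),"B-A",((B-A)@R/.08).round(3))
prev=B
for th in(2.0,1.8,1.6,1.4,1.2,1.0,.8,.6,.45,.3,.2,.1,0,-.05):
    p=wor((-44+62*np.cos(th)-5*np.sin(th),-59,27+62*np.sin(th)+5*np.cos(th)))
    print(th,loc(p).round(1),p.round(4),"from B",((p-B)@R/.08).round(3))
E
```

```text
[ 0.6244 -0.0773  0.2677]
A [0.5296 0.0067 0.2344] [1.24  0.988 0.405] B-A [ 0.008 -0.191  0.828]
2.0 [-74.3 -59.   81.3] [ 0.5494 -0.0098  0.1675] from B [-0.258 -0.002  0.011]
1.8 [-63.  -59.   86.2] [ 0.5609 -0.0093  0.1723] from B [-0.401  0.012 -0.048]
1.6 [-50.8 -59.   88.8] [ 0.573  -0.0093  0.1748] from B [-0.553  0.019 -0.078]
1.4 [-38.4 -59.   88.9] [ 0.5854 -0.0099  0.1749] from B [-0.708  0.019 -0.078]
1.2 [-26.2 -59.   86.6] [ 0.5976 -0.0111  0.1727] from B [-0.861  0.013 -0.048]
1.0 [-14.7 -59.   81.9] [ 0.609  -0.0128  0.1681] from B [-1.004e+00 -1.000e-03  1.100e-02]
0.8 [ -4.4 -59.   75. ] [ 0.6192 -0.0148  0.1613] from B [-1.132 -0.02   0.096]
0.6 [  4.3 -59.   66.1] [ 0.6278 -0.0173  0.1527] from B [-1.24  -0.045  0.204]
0.45 [  9.7 -59.   58.5] [ 0.6331 -0.0193  0.1452] from B [-1.306 -0.067  0.298]
0.3 [ 13.8 -59.   50.1] [ 0.6371 -0.0214  0.1371] from B [-1.356 -0.09   0.401]
0.2 [ 15.8 -59.   44.2] [ 0.639  -0.0228  0.1314] from B [-1.38  -0.107  0.473]
0.1 [ 17.2 -59.   38.2] [ 0.6404 -0.0242  0.1255] from B [-1.397 -0.124  0.547]
0 [ 18. -59.  32.] [ 0.6411 -0.0256  0.1195] from B [-1.407 -0.141  0.622]
-0.05 [ 18.2 -59.   28.9] [ 0.6412 -0.0264  0.1164] from B [-1.409 -0.15   0.66 ]
```

>>> step_arm([
  {"x":0.8,"y":0.6,"z":0,"roll":0,"hand":1},
  {"x":0.8,"y":0.99,"z":0,"roll":0,"hand":1},
  {"x":0.8,"y":0.99,"z":0,"roll":0,"hand":1},
  {"x":0.8,"y":0.99,"z":0,"roll":0,"hand":1},
])

```text
clock: 11.27
position: [0.558, 0.0092, 0.2616]
tcp_rot: [-0.076, -3.136, -0.004]
contact_force: [-0.9, 0.8, -0.3]
opening: 0.0006
```

>>> step_arm([
  {"x":0.45,"y":0,"z":0,"roll":0,"hand":1},
  {"x":0.45,"y":0,"z":0.4,"roll":0,"hand":1},
  {"x":0.45,"y":0,"z":0.4,"roll":0,"hand":1},
  {"x":0.45,"y":0,"z":0.4,"roll":0,"hand":1},
])

```text
clock: 11.6
position: [0.5244, 0.0071, 0.2295]
tcp_rot: [-0.081, -3.137, -0.001]
contact_force: [0.4, 0.1, 0.1]
opening: 0.0006
```

>>> step_arm([
  {"x":0,"y":-0.1,"z":0.4,"roll":0,"hand":1},
  {"x":0,"y":-0.19,"z":0.83,"roll":0,"hand":1},
  {"x":0,"y":-0.19,"z":0.83,"roll":0,"hand":1},
  {"x":0,"y":-0.19,"z":0.83,"roll":0,"hand":1},
])

```text
clock: 11.93
position: [0.5246, -0.0083, 0.164]
tcp_rot: [-0.082, -3.137, -0.001]
contact_force: [-0.5, 0.1, 0.7]
opening: 0.0003
```

```bash
python3 - <<'E'
from h import *
o=env.get_obs(); print(o["position"].round(4),loc(o["position"]).round(1),o["tcp_rot"],o["contact_force"].round(1),units(wor((-74,-59,81))))
E
```

```text
[ 0.5246 -0.0083  0.164 ] [-99.2 -58.   78. ] [-8.23017100e-02 -3.13706085e+00 -8.92023383e-04] [-0.5  0.1  0.7] [-0.315 -0.004 -0.041]
```

>>> step_arm([
  {"x":-0.22,"y":0,"z":-0.04,"roll":0,"hand":1},
  {"x":-0.32,"y":0,"z":-0.04,"roll":0,"hand":1},
  {"x":-0.39,"y":0,"z":-0.07,"roll":0,"hand":1},
  {"x":-0.46,"y":0.01,"z":-0.1,"roll":0,"hand":1},
  {"x":-0.54,"y":0.01,"z":-0.12,"roll":0,"hand":1},
  {"x":-0.61,"y":0.02,"z":-0.13,"roll":0,"hand":1},
  {"x":-0.69,"y":0.02,"z":-0.13,"roll":0,"hand":1},
  {"x":-0.77,"y":0.02,"z":-0.13,"roll":0,"hand":1},
  {"x":-0.85,"y":0.01,"z":-0.12,"roll":0,"hand":1},
  {"x":-0.92,"y":0.01,"z":-0.1,"roll":0,"hand":1},
])

```text
clock: 12.77
position: [0.5991, -0.011, 0.1726]
tcp_rot: [0.081, 3.141, -0.0]
contact_force: [-1.2, -0.6, 0.5]
opening: 0.0004
```

```bash
python3 chk.py w5.png; python3 - <<'E'
from h import *
R=cv2.Rodrigues(np.array(env.get_obs()["tcp_rot"],float))[0]
print("from here",units(wor((-26.2,-59,86.6))))
E
```

```text
from here [ 0.031 -0.001 -0.005]Traceback (most recent call last):
  File "chk.py", line 6, in <module>
    q=Q[m]; print("slug px",m.sum(),"y range",np.percentile(q[:,1],[0.3,99.7]).round(1))
                                              ~~~~~~~~~~~~~^^^^^^^^^^^^^^^^^^^
    return _quantile_unchecked(
        a, q, axis, out, overwrite_input, method, keepdims, weights)
    return _ureduce(a,
                    func=_quantile_ureduce_func,
    ...<5 lines>...
                    overwrite_input=overwrite_input,
                    method=method)
    r = func(a, **kwargs)
    result = _quantile(arr,
                       quantiles=q,
    ...<2 lines>...
                       out=out,
                       weights=wgt)
    slices_having_nans = np.isnan(arr[-1, ...])
                                  ~~~^^^^^^^^^
IndexError: index -1 is out of bounds for axis 0 with size 0
```

View pics/w5.png

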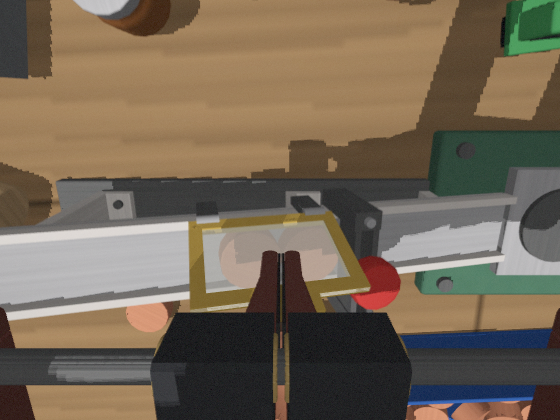

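>>> step_arm([
  {"x":-0.06,"y":-0.01,"z":0.02,"roll":0,"hand":1},
  {"x":-0.11,"y":-0.015,"z":0.05,"roll":0,"hand":1},
  {"x":-0.18,"y":-0.025,"z":0.095,"roll":0,"hand":1},
  {"x":-0.24,"y":-0.035,"z":0.14,"roll":0,"hand":1},
  {"x":-0.3,"y":-0.05,"z":0.195,"roll":0,"hand":1},
  {"x":-0.35,"y":-0.06,"z":0.25,"roll":0,"hand":1},
  {"x":-0.41,"y":-0.08,"z":0.34,"roll":0,"hand":1},
  {"x":-0.44,"y":-0.09,"z":0.39,"roll":0,"hand":1},
  {"x":-0.465,"y":-0.105,"z":0.445,"roll":0,"hand":1},
  {"x":-0.49,"y":-0.12,"z":0.51,"roll":0,"hand":1},
])

```text
clock: 13.65
position: [0.6371, -0.0226, 0.1313]
tcp_rot: [-0.081, -3.14, 0.0]
contact_force: [0.1, 0.0, 0.9]
opening: 0.0003
```

>>> step_arm([
  {"x":-0.01,"y":-0.01,"z":0.04,"roll":0,"hand":1},
  {"x":-0.02,"y":-0.02,"z":0.08,"roll":0,"hand":1},
  {"x":-0.025,"y":-0.03,"z":0.11,"roll":0,"hand":1},
])

```text
clock: 13.9
position: [0.6387, -0.025, 0.1226]
tcp_rot: [-0.081, -3.14, -0.0]
contact_force: [-0.1, 1.7, 0.5]
opening: 0.0005
```

>>> step_arm([
  {"x":0,"y":0,"z":0.02,"roll":0,"hand":1},
  {"x":0,"y":0,"z":0.04,"roll":0,"hand":1},
])

```text
clock: 14.07
position: [0.6389, -0.0251, 0.1198]
tcp_rot: [0.08, 3.14, -0.001]
contact_force: [-0.7, 0.5, 0.3]
opening: 0.0005
```

>>> step_arm([
  {"x":0,"y":0,"z":0.02,"roll":0,"hand":1},
  {"x":0,"y":0,"z":0.035,"roll":0,"hand":1},
])

```text
clock: 14.23
position: [0.6391, -0.0251, 0.1174]
tcp_rot: [0.08, 3.14, -0.001]
contact_force: [-2.8, -0.2, 11.1]
opening: 0.0004
```

>>> step_arm([
  {"x":0,"y":0,"z":0.01,"roll":0,"hand":1},
  {"x":0,"y":0,"z":0.02,"roll":0,"hand":1},
])

```text
clock: 14.4
position: [0.6392, -0.0252, 0.1172]
tcp_rot: [0.08, 3.14, -0.001]
contact_force: [-4.5, -0.1, 17.9]
opening: 0.0005
```

>>> step_arm([
  {"x":0,"y":0,"z":-0.5,"roll":0,"hand":1},
  {"x":0,"y":0,"z":-1,"roll":0,"hand":1},
  {"x":0,"y":0,"z":-1,"roll":0,"hand":1},
])

```text
clock: 14.65
position: [0.6437, -0.0256, 0.2034]
tcp_rot: [0.08, 3.128, -0.002]
contact_force: [0.6, -0.3, 0.6]
opening: 0.0006
```

>>> step_arm([
  {"x":0.7,"y":0,"z":-0.9,"roll":0,"hand":1},
  {"x":0.7,"y":0,"z":-0.9,"roll":0,"hand":1},
  {"x":0.7,"y":0,"z":-0.9,"roll":0,"hand":1},
  {"x":0.7,"y":0,"z":-0.9,"roll":0,"hand":1},
])

```text
clock: 14.98
position: [0.5835, -0.0221, 0.2705]
tcp_rot: [0.08, 3.135, -0.001]
contact_force: [0.8, 0.1, 0.3]
opening: 0.0007
```

```bash
python3 - <<'E'
from h import *
o=env.get_obs(); c=cal("wrist"); im,d=vision.camera("wrist"); P=cloud("wrist",d,c); Q=loc(P); save("w6.png",im)
hsv=cv2.cvtColor(im,cv2.COLOR_RGB2HSV).astype(int)
m=(hsv[...,0]>20)&(hsv[...,0]<32)&(hsv[...,1]>150)&(Q[...,2]>15)&(abs(Q[...,1]+60)<60)&(abs(Q[...,0])<60)&(d>0)
print("guard",m.sum(),np.percentile(Q[m],[2,25,50,75,98],axis=0).round(1)); q=Q[m]; print(np.polyfit(q[:,0],q[:,2],1))
print(o["position"],o["qpos"].round(3),o["tcp_rot"])
E
```

```text
guard 328 [[-49.4 -94.1  28.4]
 [-30.4 -48.7  29.2]
 [-28.5 -38.4  29.7]
 [-26.7 -26.4  30.3]
 [-24.2 -11.7 186.9]]
[ -1.98230226 -20.49807113]
[ 0.58345306 -0.02214996  0.27047347] [-0.156  0.294  1.486 -0.     1.357 -1.676] [ 8.02655279e-02  3.13518177e+00 -1.24465102e-03]
```

View pics/w6.png

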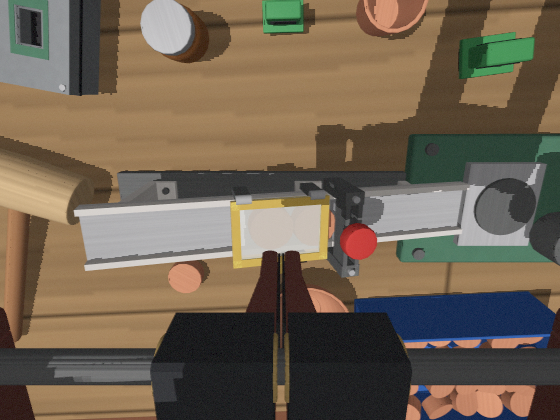

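>>> step_arm([
  {"x":1,"y":0,"z":0,"roll":0.75,"hand":0},
  {"x":1,"y":0,"z":0,"roll":0.75,"hand":0},
  {"x":1,"y":0,"z":0,"roll":0.75,"hand":0},
  {"x":1,"y":0,"z":0,"roll":0.75,"hand":0},
  {"x":1,"y":0,"z":0,"roll":0.75,"hand":0},
  {"x":1,"y":0,"z":0,"roll":0.75,"hand":0},
  {"x":1,"y":0,"z":0,"roll":0.75,"hand":0},
])

```text
clock: 15.62
position: [0.5032, -0.018, 0.2655]
tcp_rot: [-1.285, -2.864, 0.001]
contact_force: [-0.5, -0.4, 0.1]
opening: 0.0424
```

>>> step_arm([
  {"x":0.7,"y":-0.7,"z":0,"roll":0.75,"hand":0},
  {"x":0.7,"y":-0.7,"z":0,"roll":0.75,"hand":0},
  {"x":0.7,"y":-0.7,"z":0,"roll":0.75,"hand":0},
  {"x":0.7,"y":-0.7,"z":0,"roll":0.75,"hand":0},
  {"x":0.7,"y":-0.7,"z":0,"roll":0.75,"hand":0},
  {"x":0.7,"y":-0.7,"z":0,"roll":0.75,"hand":0},
  {"x":0.7,"y":-0.7,"z":0,"roll":0.75,"hand":0},
  {"x":0.7,"y":-0.7,"z":0,"roll":0.75,"hand":0},
])

```text
clock: 16.28
position: [0.4241, -0.014, 0.2659]
tcp_rot: [-2.278, -2.161, 0.002]
contact_force: [0.1, 0.2, -0.8]
opening: 0.0436
```

```bash
cat > plug.py <<'E'
from h import *
import sys
o=env.get_obs(); c=cal("wrist"); im,d=vision.camera("wrist"); P=cloud("wrist",d,c); save(sys.argv[1],im)
np.savez("plug.npz",im=im,d=d,P=P)
R=cv2.Rodrigues(np.array(o["tcp_rot"],float))[0]; print(o["position"].round(4),R[:2,1].round(4))
hsv=cv2.cvtColor(im,cv2.COLOR_RGB2HSV).astype(int)
g=(hsv[...,0]>45)&(hsv[...,0]<75)&(hsv[...,1]>120)&(d>0)
n,l,st,cc=cv2.connectedComponentsWithStats(g.astype(np.uint8))
for i in range(1,n):
    if st[i,4]<150: continue
    q=P[l==i]; zt=np.percentile(q[:,2],97)
    t=q[q[:,2]>zt-.004]; r=cv2.minAreaRect((t[:,:2]*1000).astype(np.float32))
    T=((np.array(r[0]).tolist()+[0])); C=np.array([r[0][0]/1000,r[0][1]/1000,0])
    w,h=r[1]; a=r[2] if w>h else r[2]+90
    ang=np.degrees(np.arctan2(R[1,0],R[0,0])); e=(a-ang+90)%180-90
    print(cc[i].round(),st[i,4],"ztop",zt.round(4),"rect",np.round(r[0],1),np.round(r[1],1),"long axis deg",round(a,1),"vs toolx",round(e,1),"roll units",round(-e/60,3),"shift units",((C-np.r_[o["position"][:2],0])@R/.08).round(3))
E
python3 plug.py w7.png
```

```text
[ 0.4241 -0.014   0.2659] [ 0.9986 -0.0526]
[278. 159.] 181 ztop 0.0545 rect [422.7  -5.8] [15.1 22.2] long axis deg 90.1 vs toolx 3.1 roll units -0.052 shift units [ 0.101 -0.023  0.   ]
[216. 209.] 723 ztop 0.0692 rect [349.6 -54.1] [16.5 44.4] long axis deg 142.6 vs toolx 55.6 roll units -0.927 shift units [-0.55  -0.903  0.002]
```

View pics/w7.png

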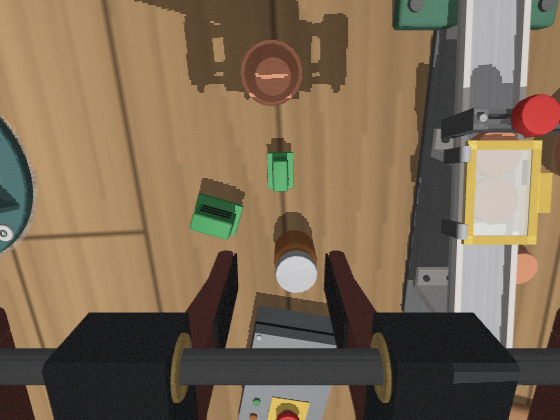

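```bash
python3 - <<'E'
from h import *
z=np.load("plug.npz"); im,d,P=z["im"],z["d"],z["P"]; o=env.get_obs(); R=cv2.Rodrigues(np.array(o["tcp_rot"],float))[0]
hsv=cv2.cvtColor(im,cv2.COLOR_RGB2HSV).astype(int)
g=(hsv[...,0]>40)&(hsv[...,0]<85)&(hsv[...,1]>90)&(d>0)&(np.hypot(P[...,0]-.422,P[...,1]+.01)<.05)
for lo,hi in((.045,.06),(.018,.03)):
    t=P[g&(P[...,2]>lo)&(P[...,2]<hi)]; r=cv2.minAreaRect((t[:,:2]*1000).astype(np.float32)); print(len(t),np.median(t[:,2]),np.round(r[0],1),np.round(r[1],1),r[2])
    C=np.array([r[0][0]/1000,r[0][1]/1000,0]); print(((C-np.r_[o["position"][:2],0])@R/.08).round(3), ((t.min(0)+t.max(0))/2).round(4),np.degrees(np.arctan2(R[1,0],R[0,0])))
E
```

```text
474 0.053676580782570524 [422.9 -11.7] [34.1 16.1] 89.22806549072266
[ 0.027 -0.017  0.   ] [ 0.4228 -0.0117  0.0505] 87.12891001345722
434 0.023649809138717913 [422.7 -11.4] [41.6 29.5] 89.57257843017578
[ 0.032 -0.019  0.   ] [ 0.4227 -0.0114  0.0242] 87.12891001345722
```

>>> step_arm([
  {"x":0.028,"y":-0.018,"z":0.5,"roll":-0.037,"hand":0},
  {"x":0.028,"y":-0.018,"z":1,"roll":-0.037,"hand":0},
  {"x":0.028,"y":-0.018,"z":1,"roll":-0.037,"hand":0},
])

```text
clock: 16.58
position: [0.4177, -0.0107, 0.1815]
tcp_rot: [-2.227, -2.202, 0.011]
contact_force: [-1.5, 0.3, -0.2]
opening: 0.044
```

>>> step_arm([
  {"x":0,"y":0,"z":0.5,"roll":0,"hand":0},
  {"x":0,"y":0,"z":1,"roll":0,"hand":0},
  {"x":0,"y":0,"z":1,"roll":0,"hand":0},
  {"x":0,"y":0,"z":1,"roll":0,"hand":0},
])

```text
clock: 16.92
position: [0.4215, -0.0115, 0.1071]
tcp_rot: [-2.232, -2.205, 0.005]
contact_force: [-0.4, 0.3, -0.3]
opening: 0.0439
```

```bash
python3 - <<'E'
from h import *
o=env.get_obs(); R=cv2.Rodrigues(np.array(o["tcp_rot"],float))[0]
print(o["position"].round(4),np.degrees(np.arctan2(R[1,0],R[0,0])),units((.4228,-.0116,.0275)))
E
```

```text
[ 0.4215 -0.0115  0.1071] 89.315518426198 [-0.002  0.022  0.995]
```

>>> step_arm([
  {"x":0,"y":0.01,"z":0.4,"roll":0,"hand":0},
  {"x":0,"y":0.01,"z":0.8,"roll":0,"hand":0},
  {"x":0,"y":0.01,"z":0.98,"roll":0,"hand":0},
  {"x":0,"y":0.01,"z":0.98,"roll":0,"hand":0},
])

```text
clock: 17.25
position: [0.4241, -0.0118, 0.0293]
tcp_rot: [-2.234, -2.207, 0.001]
contact_force: [0.3, 0.6, 0.6]
opening: 0.0442
```

>>> step_arm([
  {"x":0,"y":0,"z":0,"roll":0,"hand":1},
  {"x":0,"y":0,"z":0,"roll":0,"hand":1},
  {"x":0,"y":0,"z":0,"roll":0,"hand":1},
  {"x":0,"y":0,"z":0,"roll":0,"hand":1},
  {"x":0,"y":0,"z":0,"roll":0,"hand":1},
  {"x":0,"y":0,"z":0,"roll":0,"hand":1},
], newtons=30)

```text
clock: 17.75
position: [0.4245, -0.0119, 0.0302]
tcp_rot: [2.234, 2.206, 0.002]
contact_force: [-1.1, -0.1, 11.6]
opening: 0.016
```

>>> step_arm([
  {"x":0,"y":0,"z":-0.4,"roll":0,"hand":1},
  {"x":0,"y":0,"z":-1,"roll":0,"hand":1},
  {"x":0,"y":0,"z":-1,"roll":0,"hand":1},
  {"x":0,"y":0,"z":-1,"roll":0,"hand":1},
])

```text
clock: 18.08
position: [0.4259, -0.0121, 0.1117]
tcp_rot: [2.231, 2.204, 0.006]
contact_force: [0.3, -0.9, -0.7]
opening: 0.0157
```

>>> step_arm([
  {"x":0,"y":0,"z":-1,"roll":0.1,"hand":1},
  {"x":0,"y":0,"z":-1,"roll":0.2,"hand":1},
  {"x":-1,"y":0,"z":-1,"roll":0.75,"hand":1},
  {"x":-1,"y":0,"z":-1,"roll":0.75,"hand":1},
  {"x":-1,"y":0,"z":-1,"roll":0.75,"hand":1},
  {"x":-1,"y":0,"z":-1,"roll":0.75,"hand":1},
  {"x":-1,"y":0,"z":-1,"roll":0.75,"hand":1},
  {"x":-1,"y":0,"z":-1,"roll":0.75,"hand":1},
])

```text
clock: 18.75
position: [0.4215, -0.0917, 0.1876]
tcp_rot: [-2.91, -1.178, 0.003]
contact_force: [-0.1, 0.3, -0.7]
opening: 0.0159
```

>>> step_arm([
  {"x":-0.7,"y":0.71,"z":-0.9,"roll":0.75,"hand":1},
  {"x":-0.7,"y":0.71,"z":-0.9,"roll":0.75,"hand":1},
  {"x":-0.7,"y":0.71,"z":-0.9,"roll":0.75,"hand":1},
  {"x":-0.7,"y":0.71,"z":-0.9,"roll":0.75,"hand":1},
  {"x":-0.7,"y":0.71,"z":-0.9,"roll":0.75,"hand":1},
  {"x":-0.7,"y":0.71,"z":-0.9,"roll":0.75,"hand":1},
  {"x":-0.7,"y":0.71,"z":-0.9,"roll":0.75,"hand":1},
])

```text
clock: 19.33
position: [0.4216, -0.1712, 0.2599]
tcp_rot: [-3.141, 0.025, 0.002]
contact_force: [0.8, 0.7, -0.9]
opening: 0.016
```

>>> step_arm([
  {"x":0,"y":0.9,"z":0,"roll":0,"hand":1},
  {"x":0,"y":0.9,"z":0,"roll":0,"hand":1},
  {"x":0,"y":0.9,"z":0,"roll":0,"hand":1},
  {"x":0,"y":0.9,"z":0,"roll":0,"hand":1},
])

```text
clock: 19.67
position: [0.4208, -0.244, 0.2598]
tcp_rot: [-3.14, 0.019, 0.003]
contact_force: [0.2, 0.9, -0.4]
opening: 0.0157
```

```bash
python3 - <<'E'
from h import *
o=env.get_obs(); c=cal("wrist"); im,d=vision.camera("wrist"); P=cloud("wrist",d,c); save("w8.png",im); np.savez("sock.npz",im=im,d=d,P=P)
R=cv2.Rodrigues(np.array(o["tcp_rot"],float))[0]; print(o["position"].round(4),R.round(3).tolist(),o["opening"])
hsv=cv2.cvtColor(im,cv2.COLOR_RGB2HSV).astype(int)
g=(hsv[...,0]>40)&(hsv[...,0]<95)&(hsv[...,1]>60)&(d>0)&(abs(P[...,2]-.061)<.006)
n,l,st,cc=cv2.connectedComponentsWithStats(g.astype(np.uint8))
for i in range(1,n):
    if st[i,4]>60:
        t=P[l==i]; r=cv2.minAreaRect((t[:,:2]*1000).astype(np.float32)); print("green",cc[i].round(),st[i],np.round(r[0],1),np.round(r[1],1),r[2],np.median(t[:,2]))
E
```

```text
[ 0.4208 -0.244   0.2598] [[1.0, -0.012, -0.002], [-0.012, -1.0, 0.001], [-0.002, -0.001, -1.0]] 0.015720006158169306
green [288. 174.] [267 147  44  55 824] [ 426.5 -251.6] [35.3 51.8] 76.37254333496094 0.060494182663384063
green [342. 221.] [338 217   9   9  66] [ 375.7 -308.8] [9.7 8.7] 0.6743690967559814 0.06294630387328179
green [122. 243.] [109 228  22  41 230] [347.6 -69.3] [44.4 18.6] 6.903496742248535 0.06109772627924704
```

View pics/w8.png

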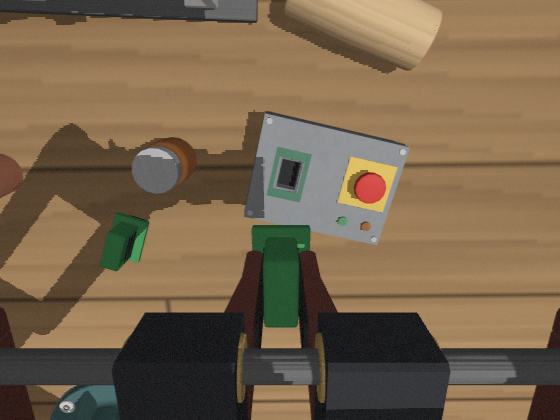

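```bash
cat > sock.py <<'E'
from h import *
z=np.load("sock.npz"); im,d,P=z["im"],z["d"],z["P"]; o=env.get_obs(); R=cv2.Rodrigues(np.array(o["tcp_rot"],float))[0]
near=(abs(P[...,0]-.417)<.1)&(abs(P[...,1]+.28)<.11)&(d>0)
m=near&(abs(P[...,2]-.0605)<.005); m=cv2.morphologyEx(m.astype(np.uint8),cv2.MORPH_OPEN,np.ones((3,3)))
n,l,st,cc=cv2.connectedComponentsWithStats(m); i=1+np.argmax(st[1:,4]); t=P[l==i]
r=cv2.minAreaRect((t[:,:2]*1000).astype(np.float32)); print("top",len(t),np.round(r[0],1),np.round(r[1],1),r[2])
# hole: dark pixels in the frame, rays cut with z=.06
K,Rc,tc=cal("wrist"); hv=cv2.cvtColor(im,cv2.COLOR_RGB2HSV).astype(int)
v,u=np.mgrid[0:420,0:560]; ray=np.stack([(u-K[0,2])/K[0,0],(v-K[1,2])/K[1,1],np.ones(u.shape)],-1)@Rc; C=-Rc.T@tc
M=C+ray*((.06-C[2])/ray[...,2])[...,None]
g=(hv[...,1]>60)&(hv[...,0]>40)&(hv[...,0]<95)
h=(u>260)&(u<318)&(v>140)&(v<208)&(np.hypot(u-288,v-174)<25)&~g
n,l,st,cc=cv2.connectedComponentsWithStats(h.astype(np.uint8)); i=1+np.argmax(st[1:,4]); t=M[l==i]
rh=cv2.minAreaRect((t[:,:2]*1000).astype(np.float32)); print("hole",len(t),np.round(rh[0],1),np.round(rh[1],1),rh[2])
f=(l==i)|(g&(np.hypot(u-288,v-174)<38)&(abs(P[...,2]-.0605)<.005)); t=M[f]; rf=cv2.minAreaRect((t[:,:2]*1000).astype(np.float32)); print("frame",len(t),np.round(rf[0],1),np.round(rf[1],1),rf[2])
a=np.radians(-13.6); c=np.array(r[0]); print("socket from console",(c+38*np.array([-np.sin(a),np.cos(a)])).round(1))
print("tool x angle",np.degrees(np.arctan2(R[1,0],R[0,0])))
E
python3 sock.py
```

```text
top 13416 [ 417.5 -288.8] [150.2 110.4] 76.43991088867188
hole 833 [ 426.2 -250.4] [26.8 34.3] 76.50955963134766
frame 1657 [ 426.1 -250.3] [35.2 51.6] 76.39592742919922
socket from console [ 426.4 -251.9]
tool x angle -0.6784862354791135
```

```bash
python3 - <<'E'
from h import *
for k in range(4):
    o=env.get_obs(); c=cal("wrist"); im,d=vision.camera("wrist"); P=cloud("wrist",d,c); R=cv2.Rodrigues(np.array(o["tcp_rot"],float))[0]
    near=(abs(P[...,0]-.417)<.1)&(abs(P[...,1]+.28)<.11)&(d>0)
    m=near&(abs(P[...,2]-.0605)<.005); m=cv2.morphologyEx(m.astype(np.uint8),cv2.MORPH_OPEN,np.ones((3,3)))
    n,l,st,cc=cv2.connectedComponentsWithStats(m); i=1+np.argmax(st[1:,4]); t=P[l==i]
    r=cv2.minAreaRect((t[:,:2]*1000).astype(np.float32)); a=np.radians(r[2]-90); s_=np.array(r[0])+38*np.array([-np.sin(a),np.cos(a)])
    S=np.r_[s_/1000,.06]
    print("TCP",(o["position"]*1000).round(1),"sock",s_.round(1),"ang",round(r[2]-90,2),"toolx",np.degrees(np.arctan2(R[1,0],R[0,0])).round(2),"tool-frame mm",((S-o["position"])@R*1000).round(2))
E
```

```text
TCP [ 420.6 -242.9  259.8] sock [ 426.4 -252. ] ang -13.55 toolx -0.68 tool-frame mm [  6.31   9.38 199.81]
TCP [ 420.6 -242.3  260. ] sock [ 426.2 -251.9] ang -13.54 toolx -0.65 tool-frame mm [  6.12   9.87 199.98]
TCP [ 420.6 -242.1  260.3] sock [ 426.4 -251.9] ang -13.56 toolx -0.63 tool-frame mm [  6.15  10.01 200.23]
TCP [ 420.8 -242.1  260.5] sock [ 426.4 -251.9] ang -13.57 toolx -0.62 tool-frame mm [  5.95   9.96 200.49]
```

>>> step_arm([
  {"x":0.072,"y":0.124,"z":0.3,"roll":0.216,"hand":1},
  {"x":0.072,"y":0.124,"z":0.7,"roll":0.216,"hand":1},
  {"x":0.072,"y":0.124,"z":1,"roll":0.216,"hand":1},
  {"x":0.072,"y":0.124,"z":1,"roll":0.216,"hand":1},
])

```text
clock: 20.25
position: [0.424, -0.2504, 0.1771]
tcp_rot: [-3.115, 0.372, 0.011]
contact_force: [-0.9, -0.5, -1.3]
opening: 0.016
```

>>> step_arm([
  {"x":0,"y":0,"z":0.4,"roll":0,"hand":1},
  {"x":0,"y":0,"z":0.7,"roll":0,"hand":1},
  {"x":0,"y":0,"z":0.9,"roll":0,"hand":1},
  {"x":0,"y":0,"z":0.9,"roll":0,"hand":1},
  {"x":0,"y":0,"z":0.9,"roll":0,"hand":1},
  {"x":0,"y":0,"z":0.9,"roll":0,"hand":1},
])

```text
clock: 20.75
position: [0.4279, -0.2539, 0.1107]
tcp_rot: [3.118, -0.373, 0.003]
contact_force: [0.1, 0.5, -0.2]
opening: 0.0156
```

```bash
python3 - <<'E'
from h import *
o=env.get_obs(); R=cv2.Rodrigues(np.array(o["tcp_rot"],float))[0]
print((o["position"]*1000).round(1),np.degrees(np.arctan2(R[1,0],R[0,0])).round(2),"mm to socket",((np.array([.4263,-.2519,.0722])-o["position"])@R*1000).round(1),R[2].round(3))
E
```

```text
[ 427.9 -253.9  110.7] -13.63 mm to socket [-2.1 -1.6 38.5] [ 0.002  0.001 -1.   ]
```

>>> step_arm([
  {"x":-0.024,"y":-0.018,"z":0.12,"roll":0,"hand":1},
  {"x":-0.024,"y":-0.018,"z":0.12,"roll":0,"hand":1},
  {"x":-0.024,"y":-0.018,"z":0.12,"roll":0,"hand":1},
  {"x":-0.024,"y":-0.018,"z":0.12,"roll":0,"hand":1},
  {"x":-0.024,"y":-0.018,"z":0.12,"roll":0,"hand":1},
  {"x":-0.024,"y":-0.018,"z":0.12,"roll":0,"hand":1},
])

```text
clock: 21.25
position: [0.4257, -0.2519, 0.1001]
tcp_rot: [3.119, -0.374, 0.002]
contact_force: [-0.2, 0.7, -1.2]
opening: 0.0157
```

```bash
python3 - <<'E'
from h import *
o=env.get_obs(); R=cv2.Rodrigues(np.array(o["tcp_rot"],float))[0]
print((o["position"]*1000).round(1),np.degrees(np.arctan2(R[1,0],R[0,0])).round(2),"mm to socket",((np.array([.4263,-.2519,.0722])-o["position"])@R*1000).round(1))
c=cal("wrist"); im,d=vision.camera("wrist"); P=cloud("wrist",d,c); save("w9.png",im)
near=(abs(P[...,0]-.417)<.1)&(abs(P[...,1]+.28)<.11)&(d>0)
m=near&(abs(P[...,2]-.0605)<.004); t=P[m]; r=cv2.minAreaRect((t[:,:2]*1000).astype(np.float32)); print(np.round(r[0],1),np.round(r[1],1),r[2])
E
```

```text
[ 425.7 -251.9  100.1] -13.67 mm to socket [ 0.5 -0.2 27.9]
[ 417.5 -289.4] [151.3 110.7] 76.33502960205078
```

View pics/w9.png

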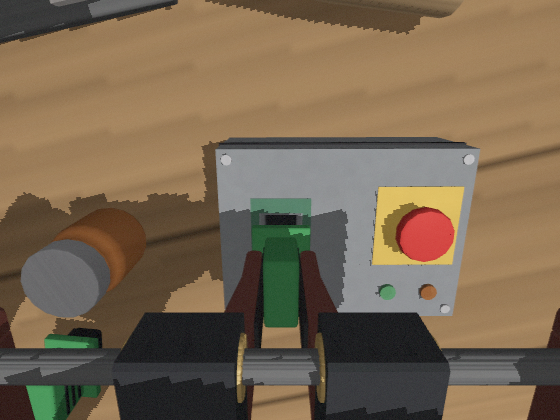

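>>> step_arm([
  {"x":0.004,"y":0,"z":0.06,"roll":0.002,"hand":1},
  {"x":0.004,"y":0,"z":0.1,"roll":0.002,"hand":1},
  {"x":0.004,"y":0,"z":0.13,"roll":0.002,"hand":1},
  {"x":0.004,"y":0,"z":0.16,"roll":0.002,"hand":1},
  {"x":0.004,"y":0,"z":0.19,"roll":0.002,"hand":1},
])

```text
clock: 21.72
position: [0.4257, -0.2517, 0.0839]
tcp_rot: [3.119, -0.377, 0.0]
contact_force: [0.4, 0.1, -0.3]
opening: 0.0156
```

>>> step_arm([
  {"x":0,"y":0,"z":0.03,"roll":0,"hand":1},
  {"x":0,"y":0,"z":0.06,"roll":0,"hand":1},
  {"x":0,"y":0,"z":0.09,"roll":0,"hand":1},
])

```text
clock: 21.97
position: [0.4258, -0.2518, 0.0769]
tcp_rot: [3.119, -0.377, 0.0]
contact_force: [0.3, -1.1, -0.7]
opening: 0.016
```

>>> step_arm([
  {"x":0,"y":0,"z":0.03,"roll":0,"hand":1},
  {"x":0,"y":0,"z":0.06,"roll":0,"hand":1},
  {"x":0,"y":0,"z":0.07,"roll":0,"hand":1},
])

```text
clock: 22.22
position: [0.4259, -0.2518, 0.0722]
tcp_rot: [3.119, -0.377, 0.001]
contact_force: [-2.2, 2.0, 21.1]
opening: 0.016
```

>>> step_arm([
  {"x":0,"y":0,"z":0.015,"roll":0,"hand":1},
  {"x":0,"y":0,"z":0.025,"roll":0,"hand":1},
])

```text
clock: 22.38
position: [0.426, -0.2519, 0.072]
tcp_rot: [3.118, -0.377, 0.002]
contact_force: [-5.9, 5.3, 39.6]
opening: 0.0159
```

>>> step_arm([
  {"x":0,"y":0,"z":-0.025,"roll":0,"hand":1},
  {"x":0,"y":0,"z":-0.025,"roll":0,"hand":0.2},
  {"x":0,"y":0,"z":-0.025,"roll":0,"hand":0.2},
  {"x":0,"y":0,"z":-0.025,"roll":0,"hand":0.2},
  {"x":0,"y":0,"z":-0.025,"roll":0,"hand":0.2},
  {"x":0,"y":0,"z":-0.025,"roll":0,"hand":0.2},
])

```text
clock: 22.88
position: [0.4253, -0.2515, 0.0711]
tcp_rot: [-3.119, 0.377, 0.001]
contact_force: [-0.0, 0.2, -0.6]
opening: 0.0349
```

>>> step_arm([
  {"x":0,"y":0,"z":-0.2,"roll":0,"hand":0.2},
  {"x":0,"y":0,"z":-0.5,"roll":0,"hand":0.2},
  {"x":0,"y":0,"z":-1,"roll":0,"hand":0.2},
  {"x":0,"y":0,"z":-1,"roll":0,"hand":0.2},
])

```text
clock: 23.22
position: [0.4287, -0.254, 0.1567]
tcp_rot: [3.114, -0.377, 0.012]
contact_force: [1.4, -0.9, 0.4]
opening: 0.0351
```

>>> step_arm([
  {"x":0,"y":0,"z":-1,"roll":0,"hand":0.2},
  {"x":0,"y":0,"z":-1,"roll":0,"hand":0.2},
  {"x":0,"y":0,"z":-1,"roll":0,"hand":0.2},
  {"x":0,"y":0,"z":-1,"roll":0,"hand":0.2},
])

```text
clock: 23.55
position: [0.427, -0.2527, 0.2333]
tcp_rot: [3.116, -0.377, 0.007]
contact_force: [-0.3, 0.3, -0.9]
opening: 0.0355
```

```bash
python3 - <<'E'
from h import *
c=cal("wrist"); im,d=vision.camera("wrist"); P=cloud("wrist",d,c); save("w10.png",im)
hsv=cv2.cvtColor(im,cv2.COLOR_RGB2HSV).astype(int)
g=(hsv[...,0]>40)&(hsv[...,0]<85)&(hsv[...,1]>90)&(d>0)&(np.hypot(P[...,0]-.426,P[...,1]+.252)<.04)
z=P[g][:,2]; print("grip top z",np.percentile(z,[5,50,90,97]).round(4),"home: top .096, shoulder .066")
for lo,hi in((.088,.105),(.0635,.07)):
    t=P[g&(P[...,2]>lo)&(P[...,2]<hi)]; r=cv2.minAreaRect((t[:,:2]*1000).astype(np.float32)); print(len(t),np.median(t[:,2]).round(4),np.round(r[0],1),np.round(r[1],1),round(r[2],1))
for n in ("top","side"):
    im2,d2=vision.camera(n); save(n+"1.png",im2)
    P2=cloud(n,d2); Q=loc(P2); h2=cv2.cvtColor(im2,cv2.COLOR_RGB2HSV).astype(int)
    m=(h2[...,1]>150)&((h2[...,0]<4)|(h2[...,0]>174))&(d2>0)&(abs(Q[...,1])<40)&(abs(Q[...,0])<30)&(Q[...,2]>60)
    y=(h2[...,0]>20)&(h2[...,0]<32)&(h2[...,1]>150)&(Q[...,2]>15)&(abs(Q[...,1]+60)<50)&(abs(Q[...,0])<60)&(d2>0)
    print(n,"knob",np.median(Q[m],0).round(1),"guard",y.sum(),np.percentile(Q[y],[3,50,97],axis=0).round(1).tolist() if y.sum() else 0)
a=cv2.imread("pics/top1.png")[110:330,140:480]; cv2.imwrite("pics/b.png",cv2.resize(a,(800,518),interpolation=cv2.INTER_CUBIC))
E
```

```text
grip top z [0.064  0.0854 0.0964 0.0973] home: top .096, shoulder .066
685 0.0957 [ 426.4 -251.8] [15.2 33.5] 76.0
625 0.0658 [ 425.8 -251.6] [30. 42.] 76.0
top knob [-0.1  2.6 73.8] guard 272 [[-29.0, -104.0, 26.0], [22.4, -60.1, 29.8], [42.8, -14.2, 33.4]]
side knob [-4.3 -8.8 70.7] guard 62 [[-31.7, -104.9, 26.1], [29.0, -69.3, 30.3], [41.1, -26.2, 32.5]]
```

View pics/b.png

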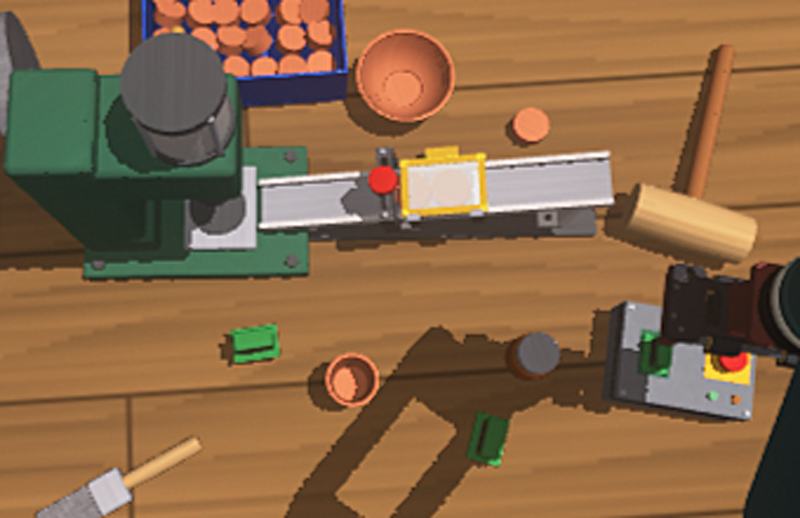

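```bash
python3 -c "
from bench import env
print(env.hand_in(), env.get_obs()['clock'])"
```

```text
the job is handed in; nothing more can be done
the job is handed in; nothing more can be done
```

The feeder is ready to run and the job is handed in, at about 24 s of the 67 s allowed. I did the steps in the order you asked.

| Step | Last check |
|---|---|
| Blade pressed fully down | It stopped hard at about 50 N. The knob top reads 73.8 mm above the chute floor; fully down is 74 mm. |
| Both slugs pushed down the chute together | The push rose to about 13 N at the stop. Their tops then spanned roughly y −86 to −1 mm, touching each other and the blade; exact home is −88 to 0. |
| Guard swung shut | It met a firm stop at 18 N. Its frame lies flat, about 30 mm over the floor. |
| Smallest plug put in the socket and released | The shoulder top is at 65.8 mm and the grip top at 95.7 mm; home is 66 and 96 mm. It is centred within about 0.5 mm of the socket. |

- **Side camera:** its knob reading was a few mm different (70.7 mm). It sees the side of the knob, so I relied on the top camera.
- **Slugs under the guard:** I measured the slugs before closing the guard. Afterwards I could only see them through the clear panel, and did not measure them again.
- **Everything else:** in the last top picture the other things on the bench look where they were, though the arm hid a little of it. The arm was clear of everything when I handed in.

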